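# Pump the bench lubricator until its indicator pin is out

### The arm

A 6-joint arm with a two-finger parallel gripper is mounted at the origin on a cart in front of the work surface, level with it; the furniture and walls round the work are solid. World frame = base frame: x ahead of the robot, y to its left, z up, the work surface at z = 0. Lengths are in m, angles in degrees, forces in N, time in s.
With the tool pointing down it reaches from about 0.4 to 0.825 m from the base axis. Payload 7 kg.
Tool frame: the origin (TCP) lies on the centre line of the jaws, within the pads' length; the fingertips stand 19 mm ahead of it and the grasp point (between the pads) is the TCP; z points along the fingers, y is the line along which they close (so a half turn about z gives the same grasp; the last joint's range is limited). The gripper opens to 85 mm and grips with 20 to 120 N. Pads are 22 mm wide; open, the fingers measure 114 mm over their backs; the gripper's body (76 mm by 85 mm) begins 54 mm behind the grasp point. The pads swing forward as they close: fully open they stand 13 mm farther back than shut.
Start: joints at [-53.451, 20.546, 0.682, 0, -70.136, -16.507], TCP at [0.231, -0.634, 0.25] pointing down, gripper open.
Joint ranges: [-176.03, 176.03], [-82.01, 121.73], [-58.28, 71.71], [-173.87, 95.51], [-174.79, -0.11], [-173.66, 173.66]. Speed limits (degrees/s): [136.94, 136.94, 172.46, 180, 180, 180].

### API

Orientations are given as a 3x3 rotation matrix whose columns are the frame's x, y, z axes.
In Python, from plant import ctrl, get_image, job gives the robot as it stands.
- The arm moves only by the shell command python3 -m jog 'ROWS'. ROWS is JSON, a list that holds one entry, the list of rows, each a list of 5 numbers: the opening, from 0 (shut) to 1 (fully open), then the shift along the world's x, y, z in cm, then the turn about the world's z in degrees. A call has 1 to 8 rows; each row is the pose to reach, as a shift and turn from the pose commanded when the call began; what a row does not reach only later rows make up. A row lasts 1/10 s, in which the tool goes at most 50 mm and 8.59 degrees, less where a joint would pass 70% of its speed; a pose out of reach is approached as far as the arm can. A call with a gripper value outside its range is refused whole. The fingers move at their own pace and stop on an object; the grip force is fixed at half the most. Time passes only in rows, so rows that repeat a pose let the fingers close. It gives the time, the measured TCP pose, the force, the opening and the grip force at its end, in the units of the state.
- ctrl.get_state(): the state, without advancing time (a new reading comes with each control period).
- get_image(name): name is "side" or "top" or "wrist"; returns a dict with "img" (400x640x3 uint8, red, green, blue), "fx", "fy", "cx", "cy" (pixels), "camera_from_world" (4x4, takes a point from world to camera coordinates). Camera axes: x right, y down, z forward; pixel columns grow to the right and rows downward; lengths in m; the calibration is good to about 2 mm. The wrist camera is an equidistant fisheye: a pixel r from the principal point sees the ray r / f radians off the axis. A picture is of the moment at which its call begins. There is no depth.
- job.job_done(): hands the job in; it is judged then, once.
The state is a dict: "time": time; "joint_pos": joint angles; "qd": joint speeds; "joint_torque": joint torques, N m; "position": TCP position; "eef_rot": TCP orientation; "wrist_force": force on the tool from outside, world axes, zero at the start; "moment": the same for the moment, N m; "width": finger opening in m; "grip_force": force on a finger pad.
Only numpy, scipy, OpenCV 4.12 (cv2) and the standard library are available. Lean on these libraries where they do the work, as an engineer would, in place of code of your own. Each camera call takes 0.05 s, during which the arm holds its last target. There are 200 camera calls.

### The job

Prime the bench lubricator: press its sprung plunger down with the fingertips, let it come back up, and repeat until the small indicator pin on the metering block stands fully out. Leave the plunger all the way up; do not touch the pin, do not shift, tip or lift the lubricator, and leave the loose things round it where they are.

Things in the scene. Friction and masses are not known exactly. Their poses are not given: they have to be found in the camera images.
- lubricator: bench lubricator, 2.6 kg, loose on rubber feet: base plate 110 (x) x 190 (y) mm, grey round barrel 58 mm across, 110 mm high, at y = +45 mm with the plunger, low aluminium block 56 x 62 mm, top at 64 mm, at y = -55 mm with the indicator pin. Origin: centre of the underside, on the table; z up, x away from the robot when unturned, y from block to barrel; turned about z up to 0.45 rad either way
- plunger_top (a point): the middle of the flat top of the plunger's black round cap (54 mm across), the highest part of the lubricator; it stands 160 mm above the table when the plunger is up and 135 mm when it is fully down, and moves with the plunger; in the lubricator's frame at x = 0, y = +45 mm
- plunger (a joint): how far the plunger is pressed straight down (m): 0 up, 0.025 fully down on a hard stop. A spring returns it within half a second; holding it takes about 5 N at the top, 11 N at the bottom, and about 3 N more while it moves at 0.1 m/s. Each full press moves the indicator pin out by 5 to 6 mm, nearly all on the way down; shorter presses move it less
- pin (a joint): how far the steel indicator pin stands out (m): 0 in (just above its brass collar), 0.030 fully out on its stop. It starts between 0 and 0.010 and keeps what each stroke gained while the plunger returns, so it takes four to six full strokes. Once it is out, further strokes do no harm and leave it out
- pin_top (a point): the top of the indicator pin, a steel rod 12 mm across that rises straight up from the block, 100 mm beside the plunger; 76 mm above the table when in, 106 mm when fully out
- tape_roll: loose roll of masking tape, 55 mm across, 19 mm high, lying flat on the robot's side of the lubricator; origin at the centre of its underside
- spanner: loose combination spanner, 227 x 47 x 11 mm, lying behind the lubricator; origin at the centre of its underside, x along its length
- ratchet: loose ratchet with a black grip, 263 x 36 x 27 mm, lying beside the block end of the lubricator; origin at the centre of its underside, x along its length
- paint_tin: loose open paint tin, 114 mm across, 129 mm high, standing beside the barrel end of the lubricator; origin at the centre of its underside

How it is judged:
By the outcome, as a careful person would: the job done as asked, in the order asked, and still so for the second after the job is handed in, with the robot touching nothing.
It also fails if it takes over 38 s, if anything falls off the work surface, if the arm or the gripper's body presses on something with over 40 N, if the wrist force passes 120 N, or if a joint passes its speed limit or range.

## Working session

There is one attempt and no reset: what is moved stays moved. The work goes in short steps, Python scripts to look and compute and a shell command to move; the robot and the scene stay as the last step left them, time stands still between calls to the robot, and variables do not carry over. Pictures are saved under pics/ and viewed, at most 10 in all, crops included, and the job is handed in when it is done.

```bash
mkdir -p pics
cat > h.py <<'E'
import numpy as np,cv2
from plant import ctrl,get_image,job
def snap(n,f):
    d=get_image(n); cv2.imwrite('pics/'+f,d['img'][:,:,::-1]); np.savez('pics/'+f+'.npz',**d); return d
def ray(d,u,v,z):
    T=np.array(d['camera_from_world']);R=T[:3,:3];c=-R.T@T[:3,3]
    r=R.T@np.array([(u-d['cx'])/d['fx'],(v-d['cy'])/d['fy'],1]);return c+r*(z-c[2])/r[2]
def proj(d,p):
    q=np.array(d['camera_from_world'])@np.append(p,1);return d['fx']*q[0]/q[2]+d['cx'],d['fy']*q[1]/q[2]+d['cy']
E
python3 - <<'E'
from h import *
for n in('top','side'):
    d=snap(n,n+'0.png');T=np.array(d['camera_from_world']);print(n,-T[:3,:3].T@T[:3,3],d['fx'])
print(ctrl.get_state())
E
```

```text
top [0.39073668 0.06485509 1.11848794] 378.7473657358882
side [ 0.19594164 -0.61066712  0.5108444 ] 381.01736998114745
{'time': 0.1, 'joint_pos': array([-5.34516326e+01,  2.05888764e+01,  6.40493905e-01, -1.64147839e-02,
       -7.01380552e+01, -1.65078062e+01]), 'qd': array([-0.07047955, -0.19511764,  0.20939155,  0.10233067,  0.02482983,
       -0.00716602]), 'joint_torque': array([-1.21963218e-03, -5.84766448e+01,  2.94111961e+01,  6.95470512e+00,
       -3.10242416e-03,  3.38963673e-05]), 'position': array([ 0.23115723, -0.63376151,  0.24945526]), 'eef_rot': array([[-9.39483623e-01, -3.42593136e-01, -6.81914512e-04],
       [-3.42593772e-01,  9.39482636e-01,  1.37240505e-03],
       [ 1.70470294e-04,  1.52297173e-03, -9.99998826e-01]]), 'wrist_force': array([ 0.0563489 , -0.31675776, -1.38625331]), 'moment': array([ 0.02018322, -0.05295701,  0.03782949]), 'grip_force': 0.0, 'width': 0.08522220374541353}
```

View pics/top0.png

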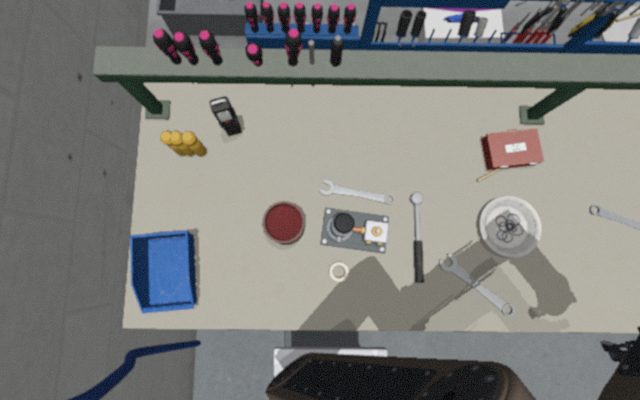

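View pics/side0.png

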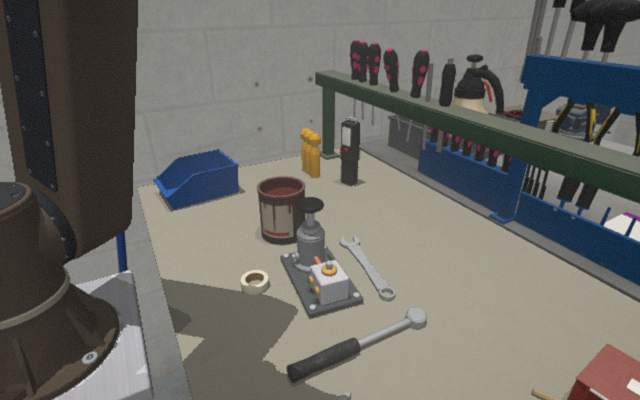

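The top view shows the black cap at about (344,223), the block and pin at about (376,231), and the tin at (284,222). The side view shows the cap at (311,205) and the pin collar at (329,268).

Run:
```python
from h import *
D={n:dict(np.load(f'pics/{n}0.png.npz')) for n in('top','side')}
def blob(n,box,th):
    x0,y0,x1,y1=box;m=(D[n]['img'][y0:y1,x0:x1].max(2)<th).astype('uint8')
    k,_,s,c=cv2.connectedComponentsWithStats(m)
    i=1+s[1:,4].argmax();print(n,s[i]+[x0,y0,0,0,0],c[i]+[x0,y0]);return c[i]+[x0,y0]
for th in(45,60):
  c=blob('top',(325,205,365,245),th);p=ray(D['top'],*c,.158);print(p)
  s=blob('side',(295,192,330,214),th);print(ray(D['side'],*s,.155))
print('cap->side',proj(D['side'],p))
print('pin',ray(D['top'],377,232,.08),ray(D['side'],329,264,.08))
i=D['top']['img'];
for uv in[(327,208),(391,213),(386,252),(321,246)]:print(ray(D['top'],*uv,.01))
a=cv2.resize(i[195:265,300:400],None,fx=6,fy=6,interpolation=2)
b=cv2.resize(D['side']['img'][190:320,270:370],None,fx=4,fy=4,interpolation=2)[:420]
cv2.imwrite('pics/c.png',cv2.resize(np.hstack([a,b[:420,:200]]),None,fx=1,fy=1)[:,:,::-1])
```

```text
top [337 215   2   2   2] [337.5 215.5]
[ 0.50696041 -0.00713095  0.158     ]Traceback (most recent call last):
  File "<stdin>", line 9, in <module>
  File "<stdin>", line 6, in blob
ValueError: attempt to get argmax of an empty sequence
```

Run:
```python
from h import *
D={n:dict(np.load(f'pics/{n}0.png.npz')) for n in('top','side')}
def blob(n,box,th):
    x0,y0,x1,y1=box;m=(D[n]['img'][y0:y1,x0:x1].max(2)<th).astype('uint8')
    k,_,s,c=cv2.connectedComponentsWithStats(m)
    i=1+s[1:,4].argmax();print(n,s[i]+[x0,y0,0,0,0],c[i]+[x0,y0]);return c[i]+[x0,y0]
print(D['top']['img'][223,328:362].max(1),D['side']['img'][198:212,311].max(1))
for th in(65,75):
  c=blob('top',(325,205,365,245),th);p=ray(D['top'],*c,.158);print(p)
  s=blob('side',(295,192,330,214),th);print(ray(D['side'],*s,.155))
print('cap->side',proj(D['side'],p))
print('pin',ray(D['top'],377,232,.08),ray(D['side'],329,264,.08))
i=D['top']['img'];
for uv in[(327,208),(391,213),(386,252),(321,246)]:print(ray(D['top'],*uv,.01))
a=cv2.resize(i[195:265,300:400],None,fx=6,fy=6,interpolation=2)
b=cv2.resize(D['side']['img'][190:295,300:350],None,fx=4,fy=4,interpolation=2)
cv2.imwrite('pics/c.png',np.hstack([a,b])[:,:,::-1])
```

```text
[157 157 129 112 122  93  50  51  64  73  69  68  75  65  71  72  68  69
  65  65  67  70  69  74  58  53  87 112 123 124 120 123 123 124] [61 59 57 64 53 59 56 59 65 64 67 68 53 52]
top [334 213  20  20 147] [343.17687075 221.19047619]
[ 0.49253592 -0.02160899  0.158     ]
side [295 192  28  22 374] [307.28877005 204.19786096]
[ 0.48559987 -0.02226085  0.155     ]
top [334 213  20  20 307] [343.42345277 222.27035831]
[ 0.48978131 -0.02223146  0.158     ]
side [295 192  28  22 441] [306.56689342 204.15192744]
[ 0.48444789 -0.02140908  0.155     ]
cap->side (np.float64(309.1591401374761), np.float64(202.3518927315391))
pin [ 0.4720868  -0.12149097  0.08      ] [ 0.47779854 -0.12271502  0.08      ]
[0.54681747 0.01283914 0.01      ]
[ 0.53416708 -0.17640854  0.01      ]
[ 0.41975022 -0.15930404  0.01      ]
[0.43500555 0.02979104 0.01      ]
```

View pics/c.png

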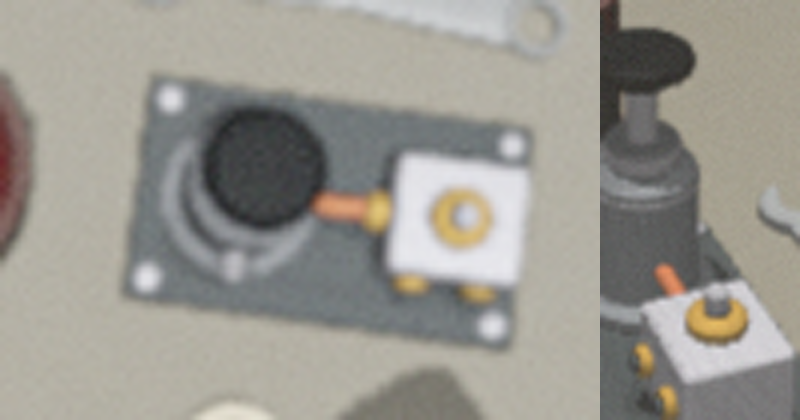

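The crop puts the cap centre at top-view pixel (344.2,222.7), which gives about (0.488,-0.025). The plate corners agree, with yaw about -0.07 rad and the pin about 100 mm away. I'll shut the fingers and move above the cap.

```bash
python3 -m jog '[[[0,3,4,1,0],[0,5,8.5,1,0],[0,7,13,1,0],[0,9,17.5,1,0],[0,11,22,1,0],[0,13,26.5,1,0],[0,15,31,1,0],[0,17,35.5,1,0]]]'
```

```text
time: 0.9
position: [0.4015, -0.2772, 0.2603]
eef_rot: [[-0.939, -0.343, 0.0], [-0.343, 0.939, 0.0], [-0.0, 0.0, -1.0]]
wrist_force: [1.4, -0.4, 0.2]
width: -0.0
grip_force: 0.0
```

```bash
python3 -m jog '[[[0,1.5,4.5,0,0],[0,3,9,0,0],[0,4.5,13.5,0,0],[0,6,18,-1,0],[0,7.4,22,-2.5,0],[0,8.7,25.4,-4,0],[0,8.7,25.4,-4.5,0],[0,8.7,25.4,-4.5,0]]]'
python3 - <<'E'
from h import *
d=snap('top','top1.png');e=snap('side','side1.png')
a=cv2.resize(d['img'][180:270,300:400],None,fx=4,fy=4)
b=cv2.resize(e['img'][170:260,265:365],None,fx=4,fy=4)
cv2.imwrite('pics/c1.png',np.hstack([a,b])[:,:,::-1])
s=ctrl.get_state();p=s['position'];print(p,s['wrist_force'],proj(e,p+[0,0,-.019]))
E
```

```text
time: 1.7
position: [0.4877, -0.0245, 0.2141]
eef_rot: [[-0.939, -0.344, -0.003], [-0.344, 0.939, -0.001], [0.003, 0.0, -1.0]]
wrist_force: [-0.2, -0.8, -1.2]
width: -0.0001
grip_force: 0.0
[ 0.48803094 -0.02558854  0.21536866] [0.49865249 0.78993504 0.46609818] (np.float64(308.79721776022103), np.float64(185.52329400644345))
```

View pics/c1.png

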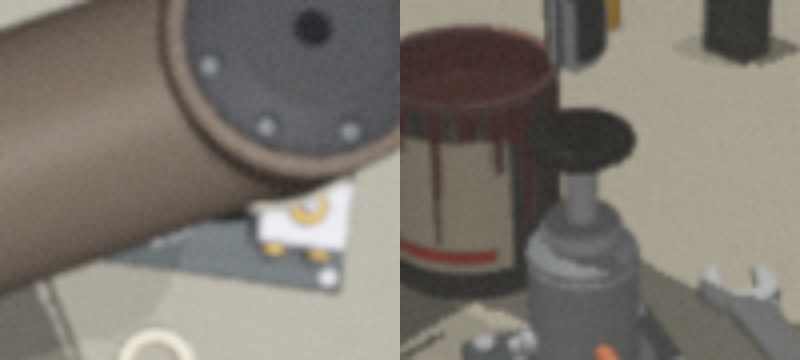

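The side view shows the shut fingers at about (308.8,186), over the cap centre at about (310.6,202). That is within about 3 mm, so I'll shift 2 mm in -y and make a first careful press.

```bash
python3 -m jog '[[[0,0,-0.2,-2,0],[0,0,-0.2,-3.3,0],[0,0,-0.2,-4.3,0],[0,0,-0.2,-5.1,0],[0,0,-0.2,-5.7,0],[0,0,-0.2,-6,0],[0,0,-0.2,-6,0]]]'
```

```text
time: 2.5
position: [0.4881, -0.0283, 0.1563]
eef_rot: [[-0.94, -0.342, 0.0], [-0.342, 0.94, -0.0], [-0.0, -0.001, -1.0]]
wrist_force: [-5.4, -0.7, 9.8]
width: -0.0003
grip_force: 4.8
```

```bash
python3 -m jog '[[[0,0,0,-0.2,0],[0,0,0,-0.3,0]]]'; python3 -m jog '[[[0,0,0,-0.1,0]]]'
```

```text
time: 2.7
position: [0.4882, -0.0283, 0.1539]
eef_rot: [[-0.94, -0.342, 0.001], [-0.342, 0.94, -0.001], [-0.0, -0.001, -1.0]]
wrist_force: [-9.5, -0.1, 21.8]
width: -0.0002
grip_force: 10.7
time: 2.8
position: [0.4882, -0.0283, 0.1538]
eef_rot: [[-0.94, -0.342, 0.001], [-0.342, 0.94, -0.001], [-0.001, -0.001, -1.0]]
wrist_force: [-13.6, 1.6, 30.0]
width: -0.0004
grip_force: 15.0
```

The plunger reached its hard stop at TCP z≈0.154. Next I'll lift clear, let it return, and press again slightly less hard.

```bash
python3 -m jog '[[[0,0,0,1,0],[0,0,0,2.2,0],[0,0,0,3.4,0],[0,0,0,4,0],[0,0,0,4,0],[0,0,0,4,0],[0,0,0,4,0]]]'
python3 - <<'E'
from h import *
e=snap('side','side2.png')
s=ctrl.get_state();print(s['position'],s['wrist_force'])
b=cv2.resize(e['img'][170:320,250:390],None,fx=4,fy=4,interpolation=2)
a=dict(np.load('pics/side0.png.npz'))['img'][170:320,330-20:340]
cv2.imwrite('pics/c2.png',np.hstack([b[:600],cv2.resize(a,None,fx=4,fy=4,interpolation=2)])[:,:,::-1])
E
```

```text
time: 3.5
position: [0.488, -0.0271, 0.1907]
eef_rot: [[-0.939, -0.343, -0.001], [-0.343, 0.939, -0.0], [0.001, 0.0, -1.0]]
wrist_force: [-0.4, -0.1, -0.3]
width: -0.0001
grip_force: 0.0
[ 0.48798275 -0.02714832  0.19068076] [-0.34841673 -0.74181867 -0.46871544]
```

View pics/c2.png

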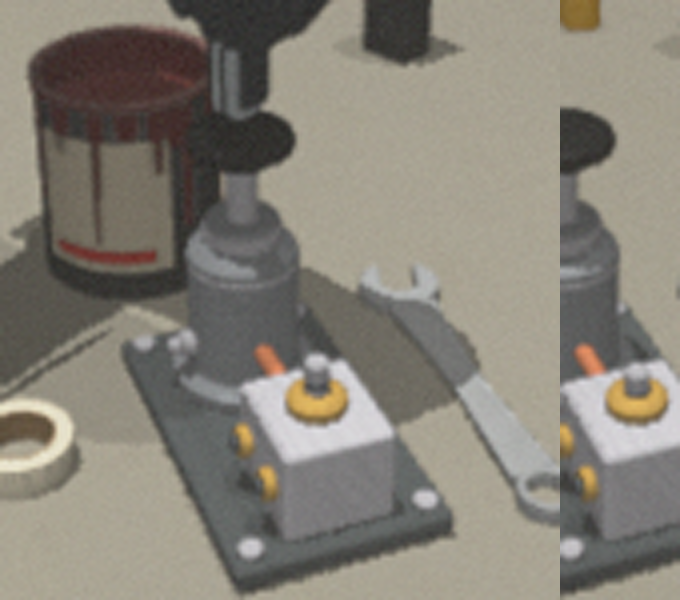

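The side view shows the plunger up, the pin risen at crop (316,365), and the base and spanner unmoved. I'll carry on with strokes.

```bash
python3 -m jog '[[[0,0,0,-1,0],[0,0,0,-2,0],[0,0,0,-3,0],[0,0,0,-3.7,0],[0,0,0,-3.9,0],[0,0,0,-3.9,0]]]'; python3 -m jog '[[[0,0,0,1.2,0],[0,0,0,2.4,0],[0,0,0,3.5,0],[0,0,0,3.9,0],[0,0,0,3.9,0],[0,0,0,3.9,0]]]'
```

```text
time: 4.15
position: [0.489, -0.027, 0.1539]
eef_rot: [[-0.939, -0.344, 0.002], [-0.344, 0.939, -0.001], [-0.001, -0.001, -1.0]]
wrist_force: [-8.7, 2.2, 25.9]
width: -0.0002
grip_force: 12.5
time: 4.75
position: [0.4879, -0.0272, 0.1908]
eef_rot: [[-0.94, -0.342, -0.001], [-0.342, 0.94, 0.0], [0.001, 0.0, -1.0]]
wrist_force: [-0.8, -0.4, 0.1]
width: -0.0001
grip_force: 0.0
```

Full press at 26 N and a clean return. Three more strokes, the same way.

```bash
python3 -m jog '[[[0,0,0,-1,0],[0,0,0,-2,0],[0,0,0,-3,0],[0,0,0,-3.7,0],[0,0,0,-3.9,0],[0,0,0,-3.9,0]]]' | grep -E "posi|wrist"; python3 -m jog '[[[0,0,0,1.2,0],[0,0,0,2.4,0],[0,0,0,3.5,0],[0,0,0,3.9,0],[0,0,0,3.9,0],[0,0,0,3.9,0]]]' | grep -E "posi|wrist"
python3 -m jog '[[[0,0,0,-1,0],[0,0,0,-2,0],[0,0,0,-3,0],[0,0,0,-3.7,0],[0,0,0,-3.9,0],[0,0,0,-3.9,0]]]' | grep -E "posi|wrist"; python3 -m jog '[[[0,0,0,1.2,0],[0,0,0,2.4,0],[0,0,0,3.5,0],[0,0,0,3.9,0],[0,0,0,3.9,0],[0,0,0,3.9,0]]]' | grep -E "posi|wrist"
python3 -m jog '[[[0,0,0,-1,0],[0,0,0,-2,0],[0,0,0,-3,0],[0,0,0,-3.7,0],[0,0,0,-3.9,0],[0,0,0,-3.9,0]]]' | grep -E "posi|wrist"; python3 -m jog '[[[0,0,0,1.2,0],[0,0,0,2.4,0],[0,0,0,3.5,0],[0,0,0,3.9,0],[0,0,0,3.9,0],[0,0,0,3.9,0]]]'
python3 - <<'E'
from h import *
e=snap('side','side3.png')
cv2.imwrite('pics/c3.png',cv2.resize(e['img'][170:320,250:390],None,fx=4,fy=4,interpolation=2)[:,:,::-1])
for z in(.076,.106):print(proj(e,[.480,-.126,z]))
E
```

```text
position: [0.4888, -0.0271, 0.1539]
wrist_force: [-8.6, 2.8, 26.8]
position: [0.4879, -0.0272, 0.1907]
wrist_force: [-0.5, 1.1, -0.8]
position: [0.4888, -0.0271, 0.1539]
wrist_force: [-8.6, 1.8, 27.5]
position: [0.4879, -0.0272, 0.1907]
wrist_force: [0.9, 0.5, 0.3]
position: [0.4888, -0.0271, 0.1539]
wrist_force: [-9.4, 2.3, 26.0]
time: 8.35
position: [0.4879, -0.0272, 0.1907]
eef_rot: [[-0.94, -0.342, -0.001], [-0.342, 0.94, -0.0], [0.001, 0.0, -1.0]]
wrist_force: [0.4, 0.3, -0.9]
width: 0.0002
grip_force: 0.0
(np.float64(330.9145355426837), np.float64(266.36757857035184))
(np.float64(331.07031452502645), np.float64(252.96770905844647))
```

View pics/c3.png

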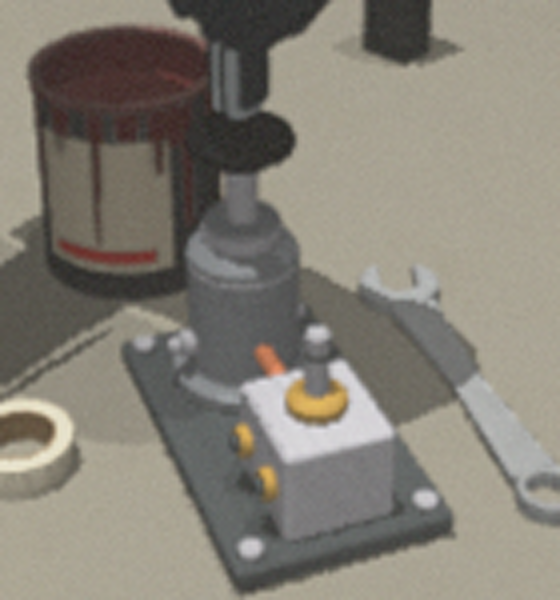

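The pin top is now at crop (319,333), i.e. image row ≈253, which matches fully out. Extra strokes do no harm, so I'll add two and check the pin gains nothing more.

```bash
python3 -m jog '[[[0,0,0,-1,0],[0,0,0,-2,0],[0,0,0,-3,0],[0,0,0,-3.7,0],[0,0,0,-3.9,0],[0,0,0,-3.9,0]]]' | grep -E "posi|wrist"; python3 -m jog '[[[0,0,0,1.2,0],[0,0,0,2.4,0],[0,0,0,3.5,0],[0,0,0,3.9,0],[0,0,0,3.9,0],[0,0,0,3.9,0]]]' | grep -E "posi|wrist"
python3 -m jog '[[[0,0,0,-1,0],[0,0,0,-2,0],[0,0,0,-3,0],[0,0,0,-3.7,0],[0,0,0,-3.9,0],[0,0,0,-3.9,0]]]' | grep -E "posi|wrist"; python3 -m jog '[[[0,0,0,1.2,0],[0,0,0,2.4,0],[0,0,0,3.5,0],[0,0,0,5,0],[0,0,0,7,0],[0,0,0,9,0],[0,0,0,9,0],[0,0,0,9,0]]]'
python3 - <<'E'
from h import *
e=snap('side','side4.png')
o=dict(np.load('pics/side3.png.npz'))['img']
f=lambda i:cv2.resize(i[170:320,250:350],None,fx=4,fy=4,interpolation=2)
cv2.imwrite('pics/c4.png',np.hstack([f(o),f(e['img'])])[:,:,::-1])
E
```

```text
position: [0.4889, -0.0271, 0.1539]
wrist_force: [-8.8, 3.4, 25.5]
position: [0.4879, -0.0272, 0.1907]
wrist_force: [-0.1, -1.1, -0.9]
position: [0.4888, -0.0271, 0.1539]
wrist_force: [-8.6, 2.7, 26.8]
time: 11.0
position: [0.488, -0.0271, 0.2421]
eef_rot: [[-0.94, -0.342, -0.0], [-0.342, 0.94, 0.0], [0.0, 0.0, -1.0]]
wrist_force: [0.4, 0.1, -0.1]
width: -0.0002
grip_force: 0.0
```

View pics/c4.png

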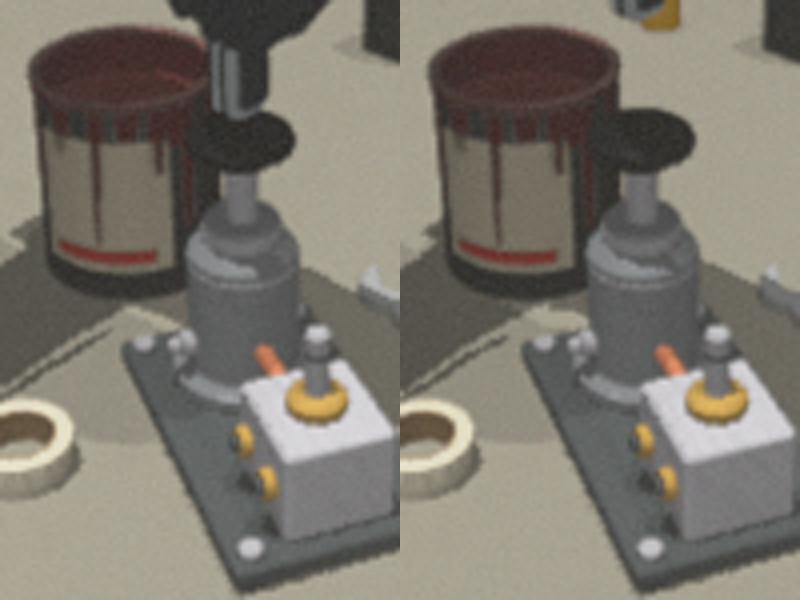

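The pin top is at the same height in both halves, (319,333) and (718,333), so it is on its stop. The plunger is up, nothing has moved, and the gripper is clear.

```bash
python3 -c "from plant import job;print(job.job_done())"
```

```text
the job is handed in; nothing more can be done
None
```

I handed the job in at about 11 s, after seven full strokes: the indicator pin is fully out on its stop, the plunger is all the way up, and neither the lubricator nor the tape roll, tin or spanner moved in the side view (I did not look at the ratchet again).

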